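# Set an eyelet on the hand press, then hold the name plate up

## Robot

A 6-joint arm with a two-finger parallel gripper is mounted at the origin on the work surface. World frame = base frame: x ahead of the robot, y to its left, z up, the work surface at z = 0. Lengths are in m, angles in rad, forces in N, time in s.
With the tool pointing down it reaches from about 0.35 to 0.775 m from the base axis. Payload 5.5 kg.
Tool frame: the origin (TCP) lies between the finger pads; the fingertips stand 22 mm ahead of it and the grasp point (between the pads) lies 3 mm ahead of it; z points along the fingers, y is the line along which they close (so a half turn about z gives the same grasp; the last joint's range is limited). The gripper opens to 85 mm and grips with 20 to 120 N. Pads are 22 mm wide; open, the fingers measure 114 mm over their backs; the gripper's body (76 mm by 85 mm) begins 54 mm behind the grasp point. The pads swing forward as they close: fully open they stand 13 mm farther back than shut.
Start: joints at [1.083, 0.313, 0.046, 1.304, 0, 1.431], TCP at [0.196, 0.541, 0.253] pointing down, gripper open.
Joint ranges: [-2.76, 2.76], [-0.86, 1.69], [-1.03, 1.26], [-2.2, 2.34], [-1.47, 1.5], [-3.14, 3.14]. Speed limits (rad/s): [2.57, 2.57, 3.14, 3.14, 3.14, 3.14].

## Interface

Orientations are given as a unit quaternion [w, x, y, z].
In Python, from workcell import env, order, read_camera, get_state gives the robot as it stands (env), with the cameras as plain functions, the job (order) and the readings as plain functions.
- The arm moves only by the tool nudge_tcp, called after ">>>" by a JSON object that holds its "fn" and its "kwargs", one argument or row to a line. Schema: {"type":"object","properties":{"ticks":{"type":"array","items":{"type":"array","items":{"type":"array","items":{"type":"number"},"minItems":6,"maxItems":6},"minItems":1,"maxItems":8},"minItems":1,"maxItems":1},"finger_gap":{"type":"number"},"grip_force":{"type":"number"},"only":{"type":"string"},"quiet":{"type":"boolean"},"lines":{"type":"string"}},"required":["ticks"],"additionalProperties":false}. ticks is a list that holds a single list of rows (three levels of brackets), with 1 to 8 rows, each of 6 numbers: dx, dy, dz in shares of 0.75 m (1.0 is 0.75 m), then a rotation vector rx, ry, rz in fractions of the full range, 1 being 4 rad; each row is the pose to reach, as a shift and turn from the pose commanded when the call began, along the tool's axes at that moment; what a row does not reach only later rows make up. A row lasts 1/8 s, in which the tool goes at most 0.0625 m and 0.188 rad, less where a joint would pass 70% of its speed; a pose out of reach is approached as far as the arm can. finger_gap is the finger opening in m, set as the call begins (left out keeps the last). The fingers move at their own pace and stop on an object; grip_force is the grip in N (left out, the last holds). Time passes only in rows, so rows that do not move let the fingers close. The tool returns the time, the measured TCP pose, the force, the opening and the grip force at its end. only (a regular expression) keeps the lines of the reply that match it, lines (a string "A,B") keeps lines A to B, and quiet returns only ok. No shift or turn number may pass 1 either way. Input that does not fit is refused with a message, and nothing moves.
- get_state(): the state, without advancing time (a new reading comes with each control period).
- read_camera(name): name is "scene" or "top"; returns a dict with "image" (384x512x3 uint8, red, green, blue), "K" (3x3 intrinsics, pixels), "D" ([k1, k2, p1, p2, k3] as OpenCV has them; the pictures are not rectified), "R" (3x3) and "t" (3): a world point X has camera coordinates R X + t. Camera axes: x right, y down, z forward; pixel columns grow to the right and rows downward; lengths in m; the calibration is good to about 2 mm. A picture is of the moment at which its call begins. There is no depth.
- order.hand_in(): hands the job in; it is judged then, once.
The state is a dict: "clock": time; "joint_pos": joint angles; "qvel": joint speeds; "tau": joint torques, N m; "tcp_pos": TCP position; "orientation": TCP orientation; "wrist_force": force on the tool from outside, world axes, zero at the start; "ft_torque": the same for the moment, N m; "finger_gap": finger opening in m; "grip_force": force on a finger pad.
Only numpy, scipy, OpenCV 4.12 (cv2) and the standard library are available. Lean on these libraries where they do the work, as an engineer would, in place of code of your own. Each camera call takes 0.05 s, during which the arm holds its last target. There are 200 camera calls.

## Task

Set the brass eyelet in the wooden name plate that lies in the slot of the hand press: pull the press's lever down through its full stroke, then ease it slowly back up to rest without letting it fly. Then draw the plate straight out of the slot towards the front, lift it about 25 cm above the counter and turn it steeply up, eyelet end uppermost, at least 60 degrees from level. Finish while holding it there, motionless in the gripper; do not put it down, and leave the other things on the counter where they are.

Things in the scene. Friction and masses are not known exactly. Their poses are not given: they have to be found in the camera images.
- press: Grey hand-lever eyelet press, fixed; origin on the counter. Front faces its -x (roughly to the robot), y left as the robot sees it, z up. Base x -50..140, y +-65, 30 mm high. Head x -25..115, y +-43, z 172..258; gear housing of 30 mm radius about the line x 0, z 210, out to y 95. Over the plate in front of x -30 all is clear but the lever at y above 130.
- lever (a joint): Lever angle in rad: 0 at rest (raised on its stop, pointing forward and 35 degrees up), grows as the grip is pulled down, 1.05 at the lower stop (25 degrees below level). Sprung: the pull at the grip rises from about 4 N to about 14 N, and the lever flies back if let go.
- lever_grip (a point): Where to grip the lever: middle of its black round bar, 18 mm diameter, 85 mm long, parallel to the press's y; 47 mm outboard (+y) of the lever's steel arm, 170 mm from the pivot axis. At rest it is at x -139, y 190, z 308 mm in the press's frame; it moves on an arc about point pivot's axis. Room for the fingers all round, from above.
- pivot (a point): Point on the lever's hinge axis, at x 0, y 175, z 210 mm in the press's frame; the axis runs along the press's y.
- slot (a point): Middle of the slot's mouth, on its floor, at x -30, y 0, z 50 mm in the press's frame. The slot runs 65 mm along +x to an end stop; 50 mm wide, 14 mm high, roofed by a 6 mm steel plate, so the plate leaves only towards -x. A rest bar 24 mm wide, its top level with the slot's floor, carries the plate for 89 mm in front of the mouth.
- plate: Wooden name plate 150 x 45 x 10 mm, about 55 g; origin at the centre of its underside, x along its length to the end with the brass eyelet (14 mm wide, 20 mm from that end), y across its width, z out of its upper face. At the start it lies flat, x into the slot, underside 50 mm above the counter, 88 to 100 mm of it sticking out in front, to be taken across its width from above.
- blanks: Bystander: stack of three short wooden plates, 90 x 60 mm, 30 mm high, left of the press; origin under its centre. Leave alone.
- eyelet_jar: Bystander: clear jar, 48 mm diameter, 50 mm high, right of the press's front; origin under its centre. Leave alone.
- pad: Bystander: small blue box 70 x 45 x 22 mm right of the press; origin under its centre. Leave alone.
- mug: Bystander: blue mug, 80 mm diameter, 90 mm high; origin under its centre. Leave alone.
- pen_cup: Bystander: black cup of pens, 72 mm diameter, 155 mm high; origin under its centre. Leave alone.
- calculator: Bystander: desk calculator 100 x 165 x 22 mm; origin under its centre. Leave alone.

How it is judged:
On the way, in this order (a step that is already met when the one before it is completed fails the run):
1. the lever is pulled down through its full stroke with the plate in the slot (value of joint lever above 0.97 rad and x of plate in the frame of press above -0.075 m), for 0.1 s.
2. the lever is back up at rest, with the plate still in the slot (value of joint lever below 0.08 rad and x of plate in the frame of press above -0.075 m), for 0.1 s.
3. the plate is drawn out of the slot (x of plate in the frame of press below -0.107 m), for 0.05 s.
At the end, for the whole second after the job is handed in: The plate's centre is more than 0.20 m above the counter, its eyelet end points up within 0.70 rad (40 degrees) of vertical, the fingers hold it (over 1 N) and it does not touch the press, it is still (under 0.03 m/s and 0.2 rad/s), and the lever is at rest (under 0.08 rad) (height (world z) of plate above 0.2 m and angle between plate's own x axis and vertical below 0.7 rad and contact force between the fingers and plate above 1 N and contact force between plate and press below 0.1 N and linear speed of plate below 0.03 m/s and angular speed of plate below 0.2 rad/s and value of joint lever below 0.08 rad); the arm keeps its last pose, push and grip.
It fails at once if the lever flies back (faster than 1.5 rad/s upward) (velocity of joint lever below -1.5 rad/s).
It fails at once if a bystander is moved by more than 30 mm (distance of any of blanks, eyelet_jar, pad, mug, pen_cup, calculator from where it was at the start of the episode above 0.03 m).
It also fails if it takes over 72 s, if anything falls off the work surface, if the arm or the gripper's body presses on something with over 40 N, if the wrist force passes 120 N, or if a joint passes its speed limit or range.

## Working session

There is one attempt and no reset: what is moved stays moved. The work goes in short steps, Python scripts to look and compute and a tool call to move; the robot and the scene stay as the last step left them, time stands still between calls to the robot, and variables do not carry over. Pictures are saved under pics/ and viewed, at most 11 in all, crops included, and the job is handed in when it is done.

```bash
ls; mkdir -p pics
```

Run:
```python
from workcell import env, order, read_camera, get_state
import cv2,numpy as np,pickle
d={}
for n in("scene","top"):
    r=read_camera(n);d[n]=r
    cv2.imwrite(f"pics/{n}0.png",cv2.resize(r["image"][:,:,::-1],(800,600)))
    print(n,r["K"].round(1).tolist(),np.round(r["D"],3),(-r["R"].T@r["t"]).round(3),r["R"].round(2).tolist())
pickle.dump(d,open("cams.pkl","wb"))
s=get_state();print(s)
```

```text
pics
workcell.py
scene [[360.4, 0.0, 254.5], [0.0, 360.4, 188.7], [0.0, 0.0, 1.0]] [-0.079  0.     0.     0.     0.   ] [ 0.588 -0.266  1.046] [[0.99, 0.11, -0.0], [0.1, -0.92, -0.38], [-0.04, 0.37, -0.93]]
top [[387.6, 0.0, 254.3], [0.0, 387.6, 195.7], [0.0, 0.0, 1.0]] [-0.099  0.     0.     0.     0.   ] [0.405 0.065 1.481] [[0.0, -1.0, -0.02], [-1.0, -0.0, -0.09], [0.09, 0.02, -1.0]]
{'clock': 0.1, 'joint_pos': array([ 1.08340703e+00,  3.13961076e-01,  4.51221762e-02,  1.30356854e+00,
       -1.44806072e-05,  1.43116111e+00]), 'qvel': array([ 1.15292597e-03, -2.02223301e-03,  1.82034319e-03,  6.92275322e-05,
       -1.74063135e-03,  6.61176814e-04]), 'tau': array([ 3.22580447e-03, -4.81726384e+01,  2.99244440e+01,  1.27508288e-02,
       -9.73897613e-05,  1.96442994e-05]), 'tcp_pos': array([0.195799  , 0.54021912, 0.25248973]), 'orientation': array([-2.41547744e-04,  1.73002161e-01,  9.84921115e-01, -7.68524266e-04]), 'wrist_force': array([-0.77563802,  0.24946145,  0.03171765]), 'ft_torque': array([ 0.0008752 , -0.00523918,  0.03140776]), 'grip_force': 0.0, 'finger_gap': 0.08539919923732357}
```

View pics/scene0.png

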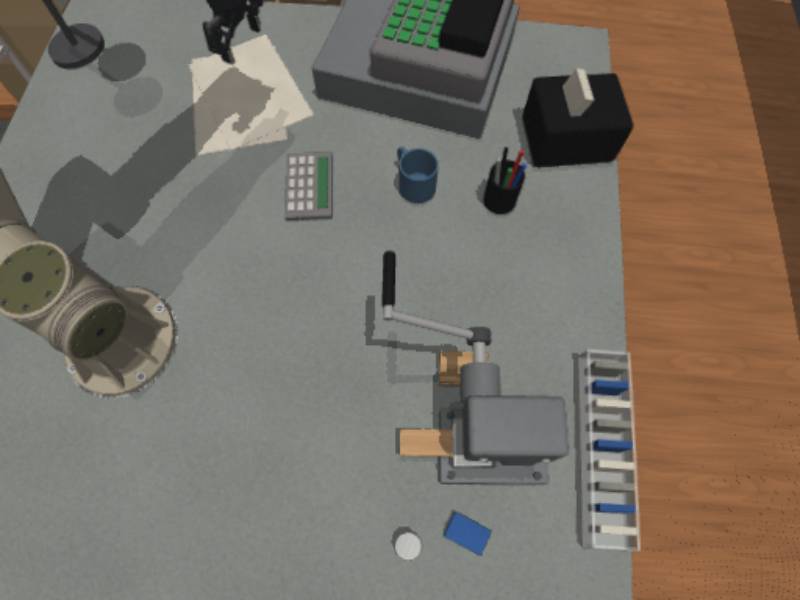

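View pics/top0.png

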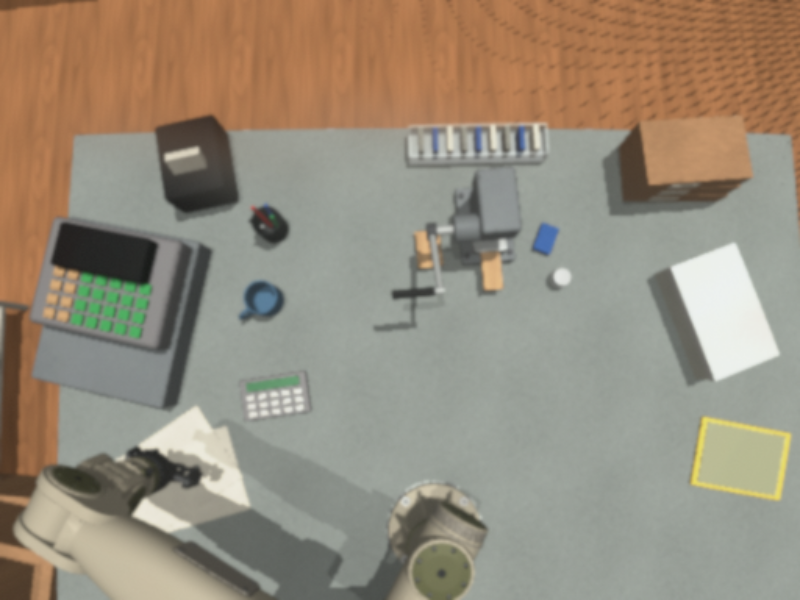

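The scene view (800x600) shows the black grip bar at (390,253)-(388,310), with the plate's free end at (400,430)-(400,455). In the top view the bar spans (393,294)-(435,292), and the plate's end is at (482-502,290). Next I'll measure these.

Create h.py:
```python
import cv2,numpy as np,pickle
def norm(r,uv): return cv2.undistortPoints(np.float64(uv).reshape(-1,1,2),np.float64(r["K"]),np.float64(r["D"])).reshape(-1,2)
def ray(r,uv):
    n=norm(r,uv);d=np.c_[n,np.ones(len(n))]@r["R"];return -r["R"].T@r["t"],d
def plane(r,uv,z):
    c,d=ray(r,uv);return c+d*((z-c[2])/d[:,2])[:,None]
def tri(a,ua,b,ub):
    P=[np.c_[r["R"],r["t"]] for r in(a,b)]
    X=cv2.triangulatePoints(P[0],P[1],norm(a,ua).T,norm(b,ub).T);return (X[:3]/X[3]).T
def biggest(m):
    n,l,s,c=cv2.connectedComponentsWithStats(m.astype(np.uint8));i=1+np.argmax(s[1:,4]);return l==i
def ends(m):
    y,x=np.nonzero(m);p=np.c_[x,y].astype(float);c=p.mean(0);u=np.linalg.svd(p-c,full_matrices=False)[2][0]
    t=(p-c)@u;a=c+u*t.min();b=c+u*t.max();return np.array(sorted([a,b],key=lambda q:q[0]+q[1])),c
def crop(im,x0,y0,x1,y1):
    m=np.zeros(im.shape[:2],bool);m[y0:y1,x0:x1]=1;return m
```

Run:
```python
from h import *
d=pickle.load(open("cams.pkl","rb"));S,T=d["scene"],d["top"]
def dark(r,w): return biggest((r["image"].max(2)<50)&crop(r["image"],*w))
def org(r,w):
    h=cv2.cvtColor(r["image"],cv2.COLOR_RGB2HSV);return biggest((h[...,1]>90)&(h[...,0]<25)&(h[...,2]>110)&crop(r["image"],*w))
ms=dark(S,(235,150,265,210));mt=dark(T,(245,180,283,196))
es,cs=ends(ms);et,ct=ends(mt)
print(ms.sum(),es,cs,mt.sum(),et,ct)
print("bar c",tri(S,[cs],T,[ct]),"ends",tri(S,es,T,et))
for r,w,n in((S,(245,265,300,300),"S"),(T,(295,150,330,192),"T")):
    m=org(r,w);c,_=cv2.findContours(m.astype(np.uint8),0,1);q=cv2.minAreaRect(c[0]);b=cv2.boxPoints(q)
    print(n,m.sum(),b.tolist());print(plane(r,b,.06).round(4).tolist())
# enlarged crops
a=cv2.resize(S["image"][150:310,225:385,::-1],(600,600),interpolation=2);cv2.imwrite("pics/crop1.png",a)
```

```text
Traceback (most recent call last):
  File "h.py", line 11, in biggest
    n,l,s,c=cv2.connectedComponentsWithStats(m.astype(np.uint8));i=1+np.argmax(s[1:,4]);return l==i
                                                                     ~~~~~~~~~^^^^^^^^^
ValueError: attempt to get argmax of an empty sequence
```

Create m.py:
```python
from h import *
d=pickle.load(open("cams.pkl","rb"));S,T=d["scene"],d["top"]
print(T["image"].max(2)[180:196:2,248:284:3])
def dark(r,w,t=50): return biggest((r["image"].max(2)<t)&crop(r["image"],*w))
def org(r,w):
    h=cv2.cvtColor(r["image"],cv2.COLOR_RGB2HSV);return biggest((h[...,1]>90)&(h[...,0]<25)&(h[...,2]>110)&crop(r["image"],*w))
ms=dark(S,(235,150,265,210));mt=dark(T,(245,180,283,196),85)
es,cs=ends(ms);et,ct=ends(mt)
print(ms.sum(),es,cs,mt.sum(),et,ct)
print("bar c",tri(S,[cs],T,[ct]),"ends",tri(S,es,T,et))
for r,w,n in((S,(245,265,300,300),"S"),(T,(295,150,330,192),"T")):
    m=org(r,w);c,_=cv2.findContours(m.astype(np.uint8),0,1);q=cv2.minAreaRect(c[0]);b=cv2.boxPoints(q)
    print(n,m.sum(),b.tolist());print(plane(r,b,.06).round(4).tolist())
a=cv2.resize(S["image"][150:310,225:385,::-1],(600,600),interpolation=2);cv2.imwrite("pics/crop1.png",a)
```

```bash
python3 m.py
```

```text
[[159 160 163 162 161 122 129 161 161 160 153 172]
 [161 161 162 162 160 121 127 160 155 148 149 171]
 [160 152 147 145 140  96  94 111  97  83 138 189]
 [158 105  81  75  70  60  59  60  60  58 137 196]
 [159  87  58  57  59  56  57  61  64  74 117 147]
 [162 105  76  92  97  82 103 134 136 142 153 142]
 [162 149 145 158 155 118 128 157 157 155 154 144]
 [163 163 161 161 149 111 120 145 143 143 144 143]]
259 [[248.98488093 160.97842409]
 [248.26029434 195.06929613]] [248.61776062 178.25096525] 112 [[251.84339573 188.17274572]
 [276.91634164 186.0238766 ]] [263.96428571 187.13392857]
bar c [[0.53689682 0.0542974  0.30834131]] ends [[0.53305598 0.09116224 0.31990089]
 [0.54056562 0.01483021 0.306627  ]]
S 536 [[256.0, 275.0], [289.0, 275.0], [289.0, 291.0], [256.0, 291.0]]
[[0.5725, -0.1188, 0.06], [0.6612, -0.1093, 0.06], [0.6644, -0.1516, 0.06], [0.5771, -0.1609, 0.06]]
T 247 [[307.3048400878906, 162.74388122558594], [318.4999694824219, 161.49998474121094], [320.9999694824219, 183.99998474121094], [309.8048400878906, 185.24388122558594]]
[[0.6556, -0.109, 0.06], [0.6604, -0.1507, 0.06], [0.5762, -0.1587, 0.06], [0.5715, -0.1172, 0.06]]
```

View pics/crop1.png

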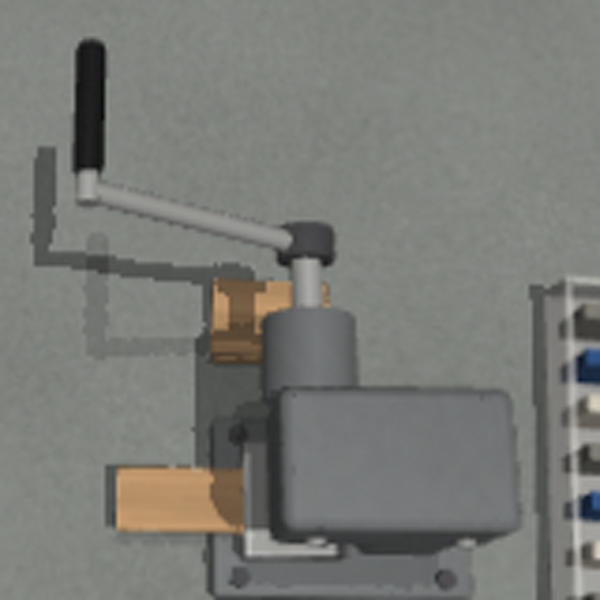

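The crop shows the bar standing clear with its arm below, the plate's near end at left and the jar and pad out of the way. Press yaw is about 0.1 rad and its origin about (0.694,-0.121). Next is moving above the bar.

Create tgt.py:
```python
import numpy as np,sys
from scipy.spatial.transform import Rotation as R
from workcell import env, order, read_camera, get_state
def rel(p,yaw_y=None,Rt=None):
    s=get_state();q=s["orientation"];R0=R.from_quat([*q[1:],q[0]])
    if Rt is None and yaw_y is not None:
        y=[np.cos(yaw_y),np.sin(yaw_y),0];z=[0,0,-1];Rt=R.from_matrix(np.c_[np.cross(y,z),y,z])
    d=R0.inv().apply(np.array(p)-s["tcp_pos"])
    r=(R0.inv()*Rt).as_rotvec() if Rt is not None else np.zeros(3)
    print(d.round(4),r.round(4))
if __name__=="__main__":
    a=list(map(float,sys.argv[1:]));rel(a[:3],a[3])
```

```bash
python3 tgt.py .537 .054 .40 .1
```

```text
[-0.4864 -0.3411 -0.1471] [-1.500e-03  7.000e-04  1.123e+00]
```

Careful with the scale: shifts go in shares of 0.75 m and turns go in shares of 4 rad. That gives: -0.33 m / 0.75 = -0.44, -0.28 m / 0.75 = -0.3733, 1 rad / 4 = 0.25.

>>> {"fn": "nudge_tcp", "kwargs": {
  "ticks": [
    [[0, 0, -0.08, 0, 0, 0], [-0.04, -0.0267, -0.1467, 0, 0, 0.025], [-0.1067, -0.0733, -0.196, 0, 0, 0.0625], [-0.1733, -0.12, -0.196, 0, 0, 0.1], [-0.24, -0.1667, -0.196, 0, 0, 0.1375], [-0.3067, -0.2133, -0.196, 0, 0, 0.175], [-0.3733, -0.26, -0.196, 0, 0, 0.2125], [-0.44, -0.3067, -0.196, 0, 0, 0.25]]
  ],
  "finger_gap": 0.085,
  "grip_force": 30
}}

```text
clock: 1.1
tcp_pos: [0.4283, 0.2104, 0.4001]
orientation: [-0.0, 0.626, 0.78, 0.0]
wrist_force: [0.8, 0.9, 0.4]
finger_gap: 0.0849
grip_force: 0.0
```

```bash
python3 tgt.py .537 .054 .40 .1
```

```text
[-0.1762  0.0723  0.    ] [-1.000e-04 -2.000e-04  1.181e-01]
```

Scaled: -0.176 m / 0.75 = -0.2347, -0.15 m / 0.75 = -0.2, 0.118 rad / 4 = 0.0295.

>>> {"fn": "nudge_tcp", "kwargs": {
  "ticks": [
    [[-0.0667, 0.0267, 0, 0, 0, 0.01], [-0.1333, 0.0533, 0, 0, 0, 0.02], [-0.2, 0.0827, 0, 0, 0, 0.0295], [-0.2347, 0.096, 0, 0, 0, 0.0295], [-0.2347, 0.096, 0, 0, 0, 0.0295]]
  ]
}}

```text
clock: 1.72
tcp_pos: [0.5376, 0.0547, 0.399]
orientation: [-0.001, 0.67, 0.742, -0.001]
wrist_force: [0.2, -0.4, 0.3]
finger_gap: 0.085
grip_force: 0.0
```

```bash
python3 tgt.py .537 .054 .311 .1
```

Run:
```python
from workcell import env, order, read_camera, get_state
import cv2
a=read_camera("scene")["image"];cv2.imwrite("pics/s1.png",cv2.resize(a[110:310,200:400,::-1],(600,600),interpolation=2))
```

```text
[-0.0007 -0.0005  0.088 ] [-0.002  -0.0003  0.0016]
```

View pics/s1.png

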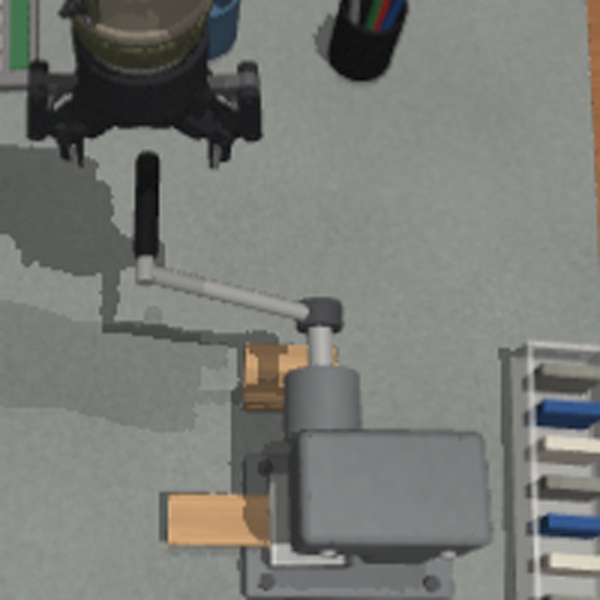

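The open fingers, at crop (72,150) and (215,155), straddle the bar at (147,200). I'll descend and close.

Scaled: 0.088 m / 0.75 = 0.1173, 0.08 m / 0.75 = 0.1067.

>>> {"fn": "nudge_tcp", "kwargs": {
  "ticks": [
    [[0, 0, 0.04, 0, 0, 0], [0, 0, 0.08, 0, 0, 0], [0, 0, 0.1067, 0, 0, 0], [0, 0, 0.1173, 0, 0, 0], [0, 0, 0.1173, 0, 0, 0]]
  ]
}}

```text
clock: 2.4
tcp_pos: [0.5362, 0.0573, 0.3124]
orientation: [-0.0, 0.669, 0.744, -0.0]
wrist_force: [0.2, -0.0, -0.7]
finger_gap: 0.0852
grip_force: 0.0
```

>>> {"fn": "nudge_tcp", "kwargs": {
  "ticks": [
    [[0, 0, 0, 0, 0, 0], [0, 0, 0, 0, 0, 0], [0, 0, 0, 0, 0, 0], [0, 0, 0, 0, 0, 0], [0, 0, 0, 0, 0, 0], [0, 0, 0, 0, 0, 0]]
  ],
  "finger_gap": 0,
  "grip_force": 30
}}

```text
clock: 3.15
tcp_pos: [0.5364, 0.0564, 0.3126]
orientation: [-0.0, 0.669, 0.743, -0.0]
wrist_force: [-4.3, -0.6, 4.2]
finger_gap: 0.0168
grip_force: 29.5
```

Run:
```python
from workcell import env, order, read_camera, get_state
import cv2
a=read_camera("scene")["image"];cv2.imwrite("pics/s2.png",cv2.resize(a[110:310,200:400,::-1],(600,600),interpolation=2))
```

```text
(no output)
```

View pics/s2.png

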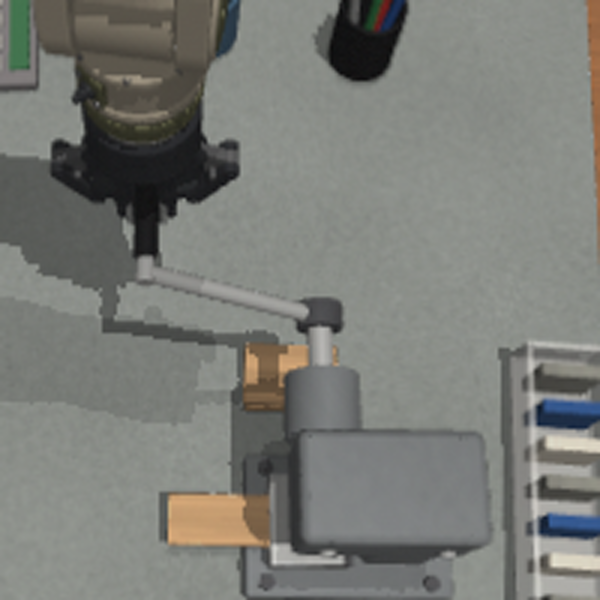

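Both fingers hold the bar, closed around (147,210). I'll pull it down along the arc.

Scaled: 0.0832 m / 0.75 = 0.1109, 0.0721 m / 0.75 = 0.0961.

>>> {"fn": "nudge_tcp", "kwargs": {
  "ticks": [
    [[0, -0.0084, 0.0129, 0, 0, 0], [0, -0.0157, 0.026, 0, 0, 0], [0, -0.0221, 0.0393, 0, 0, 0], [0, -0.0276, 0.0532, 0, 0, 0], [0, -0.0323, 0.0672, 0, 0, 0], [0, -0.036, 0.0816, 0, 0, 0], [0, -0.0387, 0.0961, 0, 0, 0], [0, -0.0405, 0.1109, 0, 0, 0]]
  ],
  "grip_force": 60
}}

```text
clock: 4.2
tcp_pos: [0.507, 0.0536, 0.2306]
orientation: [0.001, 0.669, 0.743, 0.001]
wrist_force: [-5.4, 0.9, 15.1]
finger_gap: 0.0163
grip_force: 64.4
```

Scaled: 0.0866 m / 0.75 = 0.1155, 0.0764 m / 0.75 = 0.1019.

>>> {"fn": "nudge_tcp", "kwargs": {
  "ticks": [
    [[0, -0.0008, 0.0148, 0, 0, 0], [0, -0.0005, 0.0296, 0, 0, 0], [0, 0.0005, 0.0444, 0, 0, 0], [0, 0.0027, 0.0591, 0, 0, 0], [0, 0.0057, 0.0736, 0, 0, 0], [0, 0.0097, 0.0879, 0, 0, 0], [0, 0.0147, 0.1019, 0, 0, 0], [0, 0.0204, 0.1155, 0, 0, 0]]
  ]
}}

```text
clock: 5.2
tcp_pos: [0.5184, 0.0547, 0.1421]
orientation: [-0.002, 0.669, 0.743, -0.002]
wrist_force: [-11.6, -1.1, 10.7]
finger_gap: 0.0162
grip_force: 71.6
```

>>> {"fn": "nudge_tcp", "kwargs": {
  "ticks": [
    [[0, 0, 0, 0, 0, 0], [0, 0, 0, 0, 0, 0], [0, 0, 0, 0, 0, 0]]
  ]
}}

```text
clock: 5.58
tcp_pos: [0.5185, 0.0547, 0.142]
orientation: [-0.002, 0.669, 0.743, -0.002]
wrist_force: [-10.9, -2.4, 8.7]
finger_gap: 0.0157
grip_force: 71.5
```

Run:
```python
from workcell import env, order, read_camera, get_state
import cv2
a=read_camera("scene")["image"];cv2.imwrite("pics/s3.png",cv2.resize(a[110:310,200:400,::-1],(600,600),interpolation=2))
```

```text
(no output)
```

View pics/s3.png

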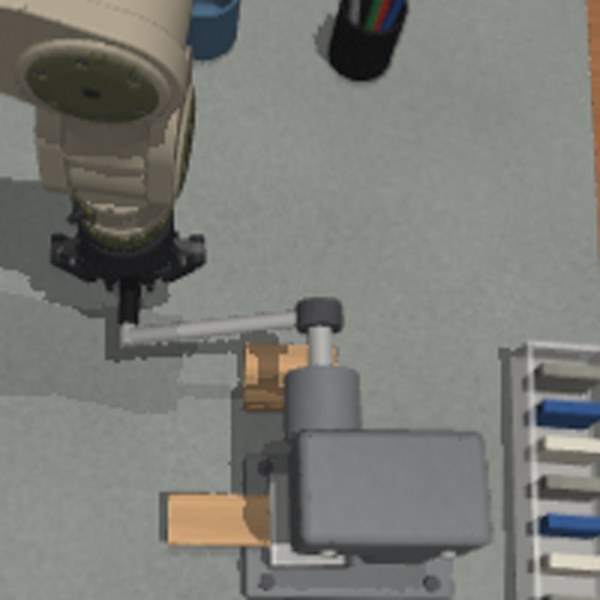

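The lever now points below level, with its elbow at crop (127,335), and the plate is undisturbed. A little further will confirm the stop.

Scaled: 0.006 m / 0.75 = 0.008, 0.003 m / 0.75 = 0.004.

>>> {"fn": "nudge_tcp", "kwargs": {
  "ticks": [
    [[0, 0.0013, 0.0027, 0, 0, 0], [0, 0.0027, 0.0053, 0, 0, 0], [0, 0.004, 0.008, 0, 0, 0], [0, 0.004, 0.008, 0, 0, 0], [0, 0.004, 0.008, 0, 0, 0]]
  ]
}}

```text
clock: 6.25
tcp_pos: [0.521, 0.055, 0.1362]
orientation: [-0.002, 0.669, 0.743, -0.003]
wrist_force: [-14.3, -3.5, 11.0]
finger_gap: 0.0159
grip_force: 71.8
```

Run:
```python
from h import *
d=pickle.load(open("cams.pkl","rb"));S=d["scene"]
for o in((.694,-.121),(.6945,-.125)):
  for th in(.85,.95,1.05):
    a=.614-th; x,y,z=-.17*np.cos(a),.143,.21+.17*np.sin(a)
    c,s=np.cos(.1),np.sin(.1);X=np.array([[o[0]+c*x-s*y,o[1]+s*x+c*y,z]])
    uv=cv2.projectPoints(X,cv2.Rodrigues(S["R"])[0],S["t"],S["K"],np.float64(S["D"]))[0].ravel()
    print(th,(uv-[200,110])*3)
```

```text
0.85 [116.4549778  321.24419397]
0.95 [122.85112906 327.01695702]
1.05 [130.85418435 332.43101989]
0.85 [116.45430409 325.79471301]
0.95 [122.86070266 331.50230671]
1.05 [130.87612355 336.85519377]
```

Scaled: 0.006 m / 0.75 = 0.008, 0.004 m / 0.75 = 0.0053.

>>> {"fn": "nudge_tcp", "kwargs": {
  "ticks": [
    [[0, 0.0013, 0.0027, 0, 0, 0], [0, 0.0027, 0.0053, 0, 0, 0], [0, 0.004, 0.008, 0, 0, 0], [0, 0.004, 0.008, 0, 0, 0], [0, 0.004, 0.008, 0, 0, 0]]
  ]
}}

```text
clock: 6.88
tcp_pos: [0.5223, 0.0551, 0.1327]
orientation: [-0.002, 0.669, 0.743, -0.003]
wrist_force: [-23.2, -3.2, 32.9]
finger_gap: 0.0163
grip_force: 74.8
```

Run:
```python
from workcell import env, order, read_camera, get_state
import cv2
a=read_camera("scene")["image"];cv2.imwrite("pics/s4.png",cv2.resize(a[110:310,200:400,::-1],(600,600),interpolation=2))
```

```text
(no output)
```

View pics/s4.png

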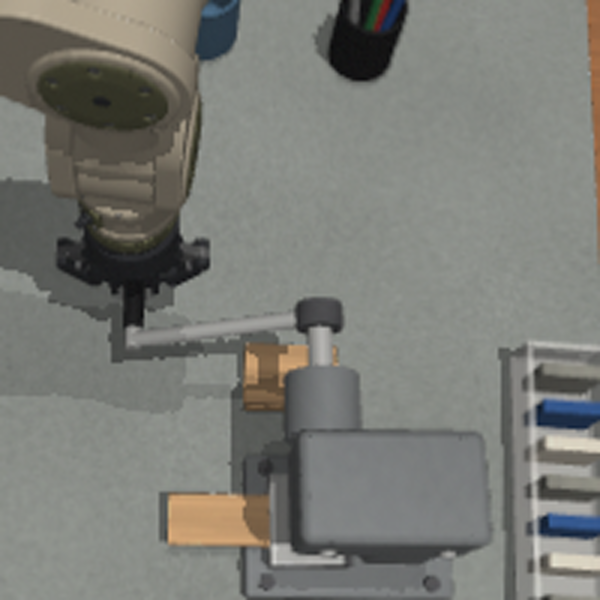

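The force jumped to 33 N, with the elbow at crop (132,338), so the lever is at its lower stop. Now I'll ease it back up along the arc.

Scaled: -0.0886 m / 0.75 = -0.1181, -0.0775 m / 0.75 = -0.1033.

>>> {"fn": "nudge_tcp", "kwargs": {
  "ticks": [
    [[0, -0.0084, -0.0163, 0, 0, 0], [0, -0.0133, -0.0303, 0, 0, 0], [0, -0.0173, -0.0445, 0, 0, 0], [0, -0.0204, -0.0591, 0, 0, 0], [0, -0.0225, -0.0737, 0, 0, 0], [0, -0.0236, -0.0885, 0, 0, 0], [0, -0.0239, -0.1033, 0, 0, 0], [0, -0.0231, -0.1181, 0, 0, 0]]
  ]
}}

```text
clock: 7.92
tcp_pos: [0.5059, 0.0536, 0.2182]
orientation: [-0.003, 0.669, 0.743, -0.003]
wrist_force: [-12.0, -0.8, 7.0]
finger_gap: 0.0163
grip_force: 65.6
```

Scaled: -0.0842 m / 0.75 = -0.1123, -0.0745 m / 0.75 = -0.0993.

>>> {"fn": "nudge_tcp", "kwargs": {
  "ticks": [
    [[0, 0.0005, -0.0161, 0, 0, 0], [0, 0.0032, -0.0307, 0, 0, 0], [0, 0.0069, -0.0451, 0, 0, 0], [0, 0.0116, -0.0591, 0, 0, 0], [0, 0.0164, -0.0729, 0, 0, 0], [0, 0.0221, -0.0863, 0, 0, 0], [0, 0.0288, -0.0993, 0, 0, 0], [0, 0.0365, -0.1123, 0, 0, 0]]
  ]
}}

```text
clock: 8.93
tcp_pos: [0.5311, 0.0559, 0.3034]
orientation: [-0.004, 0.669, 0.743, -0.005]
wrist_force: [-23.7, -3.9, 15.9]
finger_gap: 0.0163
grip_force: 60.4
```

>>> {"fn": "nudge_tcp", "kwargs": {
  "ticks": [
    [[0, 0, 0, 0, 0, 0], [0, 0, 0, 0, 0, 0]]
  ]
}}

```text
clock: 9.18
tcp_pos: [0.5315, 0.056, 0.3042]
orientation: [-0.003, 0.669, 0.743, -0.004]
wrist_force: [-22.7, -3.1, 18.1]
finger_gap: 0.0165
grip_force: 60.6
```

Scaled: -0.008 m / 0.75 = -0.0107, -0.004 m / 0.75 = -0.0053.

>>> {"fn": "nudge_tcp", "kwargs": {
  "ticks": [
    [[0, -0.0013, -0.0027, 0, 0, 0], [0, -0.0027, -0.0053, 0, 0, 0], [0, -0.004, -0.008, 0, 0, 0], [0, -0.004, -0.0107, 0, 0, 0], [0, -0.004, -0.0107, 0, 0, 0]]
  ]
}}

```text
clock: 9.8
tcp_pos: [0.5355, 0.0562, 0.3112]
orientation: [0.0, 0.669, 0.743, 0.0]
wrist_force: [1.2, 0.4, 1.1]
finger_gap: 0.0161
grip_force: 58.7
```

Run:
```python
from workcell import env, order, read_camera, get_state
from h import *
d=pickle.load(open("cams.pkl","rb"));S0=d["scene"]["image"]
a=read_camera("scene")["image"]
b=np.hstack([x[150:290,225:345,::-1] for x in(S0,a)]);cv2.imwrite("pics/s5.png",cv2.resize(b,(800,467),interpolation=2))
```

```text
(no output)
```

View pics/s5.png

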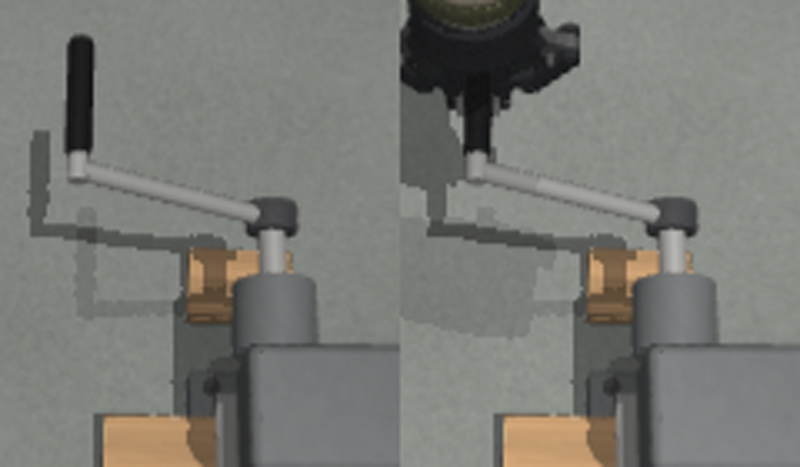

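The lever elbow is at (77,170) in both halves, before and after, so it is back at rest. I'll release it and rise.

Scaled: -0.1 m / 0.75 = -0.1333, -0.07 m / 0.75 = -0.0933.

>>> {"fn": "nudge_tcp", "kwargs": {
  "ticks": [
    [[0, 0, 0, 0, 0, 0], [0, 0, 0, 0, 0, 0], [0, 0, 0, 0, 0, 0], [0, 0, 0, 0, 0, 0], [0, 0, 0, 0, 0, 0], [0, 0, -0.04, 0, 0, 0], [0, 0, -0.0933, 0, 0, 0], [0, 0, -0.1333, 0, 0, 0]]
  ],
  "finger_gap": 0.085
}}

```text
clock: 10.85
tcp_pos: [0.5348, 0.0563, 0.413]
orientation: [0.0, 0.669, 0.743, 0.0]
wrist_force: [0.7, -0.4, 0.1]
finger_gap: 0.0849
grip_force: 0.0
```

Run:
```python
from workcell import env, order, read_camera, get_state
from tgt import rel
from h import *
r=read_camera("scene");h=cv2.cvtColor(r["image"],cv2.COLOR_RGB2HSV)
m=biggest((h[...,1]>90)&(h[...,0]<25)&(h[...,2]>110)&crop(r["image"],245,265,300,300))
b=cv2.boxPoints(cv2.minAreaRect(cv2.findContours(m.astype(np.uint8),0,1)[0][0]));print(plane(r,b,.06).round(4).tolist())
rel([.601,-.1365,.40],.1+np.pi/2); rel([.601,-.1365,.40],.1-np.pi/2)
```

```text
[[0.5725, -0.1188, 0.06], [0.6612, -0.1093, 0.06], [0.6644, -0.1516, 0.06], [0.5771, -0.1609, 0.06]]
[-0.1986  0.045   0.0171] [ 0.0044  0.0057 -1.5658]
[-0.1986  0.045   0.0171] [ 0.0057 -0.0044  1.5758]
```

The plate hasn't moved: its near-end midpoint is still (0.574,-0.139). I'll turn and move over it.

Scaled: -0.1986 m / 0.75 = -0.2648, -0.175 m / 0.75 = -0.2333, -1.44 rad / 4 = -0.36.

>>> {"fn": "nudge_tcp", "kwargs": {
  "ticks": [
    [[-0.0333, 0.0067, 0, 0, 0, -0.045], [-0.0667, 0.0133, 0, 0, 0, -0.09], [-0.1, 0.02, 0, 0, 0, -0.135], [-0.1333, 0.0267, 0, 0, 0, -0.18], [-0.1667, 0.0333, 0, 0, 0, -0.225], [-0.2, 0.04, 0, 0, 0, -0.27], [-0.2333, 0.0533, 0, 0, 0, -0.315], [-0.2648, 0.06, 0, 0, 0, -0.36]]
  ]
}}

```text
clock: 11.9
tcp_pos: [0.6008, -0.1374, 0.4109]
orientation: [-0.0, 0.01, 1.0, 0.0]
wrist_force: [0.6, -0.0, 0.6]
finger_gap: 0.0851
grip_force: 0.0
```

```bash
python3 tgt.py .601 -.1365 .18 1.6708
```

```text
[-2.000e-04  9.000e-04  2.309e-01] [ 2.000e-04 -1.000e-04 -1.199e-01]
```

Scaled: 0.231 m / 0.75 = 0.308, 0.19 m / 0.75 = 0.2533, -0.12 rad / 4 = -0.03.

>>> {"fn": "nudge_tcp", "kwargs": {
  "ticks": [
    [[0, 0, 0, 0, 0, -0.03], [0, 0, 0.0533, 0, 0, -0.03], [0, 0, 0.12, 0, 0, -0.03], [0, 0, 0.1867, 0, 0, -0.03], [0, 0, 0.2533, 0, 0, -0.03], [0, 0, 0.308, 0, 0, -0.03], [0, 0, 0.308, 0, 0, -0.03]]
  ]
}}

```text
clock: 12.78
tcp_pos: [0.5977, -0.1355, 0.1766]
orientation: [-0.004, -0.047, 0.999, 0.002]
wrist_force: [-0.0, -1.0, 0.8]
finger_gap: 0.0849
grip_force: 0.0
```

```bash
python3 tgt.py .602 -.136 .058 1.6708;  python3 - <<'E'
from workcell import env, order, read_camera, get_state
import cv2
a=read_camera("scene")["image"];cv2.imwrite("pics/s6.png",cv2.resize(a[190:340,220:370,::-1],(600,600),interpolation=2))
E
```

```text
[-0.005  -0.0013  0.1186] [ 0.0035 -0.007  -0.0058]
```

View pics/s6.png

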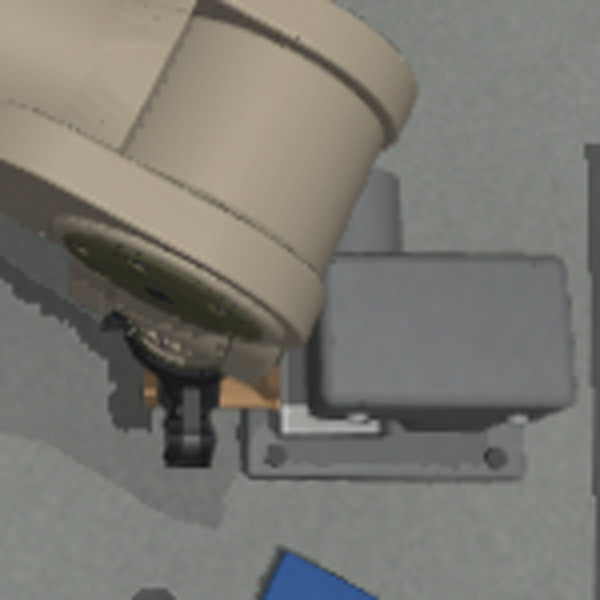

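The gripper straddles the plate ahead of the press at crop (190,390), and nothing near it touches. I'll descend.

Scaled: 0.1186 m / 0.75 = 0.1581, -0.001 m / 0.75 = -0.0013, -0.005 rad / 4 = -0.0013.

>>> {"fn": "nudge_tcp", "kwargs": {
  "ticks": [
    [[0, -0.0013, 0.04, 0, -0.0013, 0], [0, -0.0013, 0.08, 0, -0.0013, 0], [0, -0.0013, 0.1067, 0, -0.0013, 0], [0, -0.0013, 0.1333, 0, -0.0013, 0], [0, -0.0013, 0.1493, 0, -0.0013, 0], [0, -0.0013, 0.1581, 0, -0.0013, 0], [0, -0.0013, 0.1581, 0, -0.0013, 0]]
  ]
}}

```text
clock: 13.7
tcp_pos: [0.6008, -0.1376, 0.0623]
orientation: [0.003, -0.047, 0.999, 0.0]
wrist_force: [0.1, -0.0, -0.6]
finger_gap: 0.0847
grip_force: 0.0
```

>>> {"fn": "nudge_tcp", "kwargs": {
  "ticks": [
    [[0, 0, 0, 0, 0, 0], [0, 0, 0, 0, 0, 0], [0, 0, 0, 0, 0, 0], [0, 0, 0, 0, 0, 0], [0, 0, 0, 0, 0, 0], [0, 0, 0, 0, 0, 0]]
  ],
  "finger_gap": 0,
  "grip_force": 50
}}

```text
clock: 14.45
tcp_pos: [0.601, -0.1377, 0.0626]
orientation: [0.003, -0.047, 0.999, -0.0]
wrist_force: [-0.6, -0.1, 5.3]
finger_gap: 0.0441
grip_force: 51.5
```

Gap 44 mm at 51 N, so the plate is held. I'll draw it straight out.

Scaled: 0.115 m / 0.75 = 0.1533, 0.1 m / 0.75 = 0.1333.

>>> {"fn": "nudge_tcp", "kwargs": {
  "ticks": [
    [[0.0133, 0, 0, 0, 0, 0], [0.0333, 0, 0, 0, 0, 0], [0.0533, 0, 0, 0, 0, 0], [0.0733, 0, 0, 0, 0, 0], [0.0933, 0, 0, 0, 0, 0], [0.1133, 0, 0, 0, 0, 0], [0.1333, 0, 0, 0, 0, 0], [0.1533, 0, 0, 0, 0, 0]]
  ],
  "grip_force": 80
}}

```text
clock: 15.45
tcp_pos: [0.4849, -0.1483, 0.061]
orientation: [0.002, -0.047, 0.999, 0.0]
wrist_force: [2.6, -0.2, 3.7]
finger_gap: 0.0433
grip_force: 81.5
```

>>> {"fn": "nudge_tcp", "kwargs": {
  "ticks": [
    [[0.0267, 0, 0, 0, 0, 0], [0.0467, 0, 0, 0, 0, 0], [0.0467, 0, -0.0533, 0, 0, 0], [0.0467, 0, -0.12, 0, 0, 0], [0.0467, 0, -0.1867, 0, 0, 0], [0.0467, 0, -0.2533, 0, 0, 0], [0.0467, 0, -0.2933, 0, 0, 0], [0.0467, 0, -0.2933, 0, 0, 0]]
  ]
}}

```text
clock: 16.45
tcp_pos: [0.4497, -0.1521, 0.2822]
orientation: [0.003, -0.047, 0.999, -0.001]
wrist_force: [1.9, -0.4, -1.9]
finger_gap: 0.0431
grip_force: 81.5
```

Run:
```python
from workcell import env, order, read_camera, get_state
import cv2
a=read_camera("scene")["image"];cv2.imwrite("pics/s7.png",cv2.resize(a[110:340,160:390,::-1],(600,600),interpolation=2))
print(get_state()["joint_pos"])
```

```text
[-0.49667641  0.1074817  -0.14752803  1.3127321   0.00229253 -0.59063497]
```

View pics/s7.png

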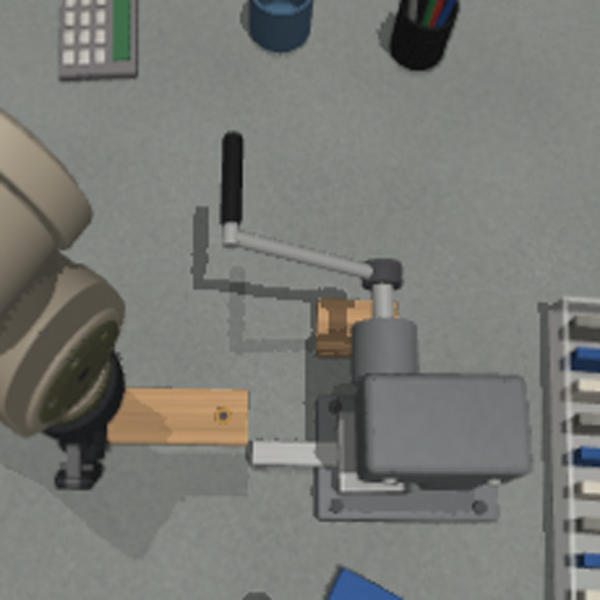

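The plate is out and lifted, its eyelet at crop (223,415), and the lever is at rest. I'll pitch the eyelet end up.

Scaled: -0.62 rad / 4 = -0.155.

>>> {"fn": "nudge_tcp", "kwargs": {
  "ticks": [
    [[0, 0, 0, 0, -0.015, 0], [0, 0, 0, 0, -0.035, 0], [0, 0, 0, 0, -0.055, 0], [0, 0, 0, 0, -0.075, 0], [0, 0, 0, 0, -0.095, 0], [0, 0, 0, 0, -0.115, 0], [0, 0, 0, 0, -0.135, 0], [0, 0, 0, 0, -0.155, 0]]
  ]
}}

```text
clock: 17.5
tcp_pos: [0.4484, -0.1506, 0.2777]
orientation: [0.306, -0.044, 0.951, 0.016]
wrist_force: [0.3, -0.5, -1.1]
finger_gap: 0.043
grip_force: 81.5
```

Run:
```python
from workcell import env, order, read_camera, get_state
s=get_state();print(s["joint_pos"].round(3),s["qvel"].round(2))
```

```text
[-0.77  -0.269 -0.653  0.751  0.462 -0.759] [-0.34 -0.31 -0.51 -0.57  0.57 -0.12]
```

Scaled: -0.077 m / 0.75 = -0.1027, 0.03 m / 0.75 = 0.04, -0.6 rad / 4 = -0.15.

>>> {"fn": "nudge_tcp", "kwargs": {
  "ticks": [
    [[-0.0267, 0, 0.0107, 0, -0.01, 0], [-0.0533, 0, 0.0213, 0, -0.03, 0], [-0.08, 0, 0.032, 0, -0.05, 0], [-0.1027, 0, 0.04, 0, -0.07, 0], [-0.1027, 0, 0.04, 0, -0.09, 0], [-0.1027, 0, 0.04, 0, -0.11, 0], [-0.1027, 0, 0.04, 0, -0.13, 0], [-0.1027, 0, 0.04, 0, -0.15, 0]]
  ]
}}

```text
clock: 18.5
tcp_pos: [0.5352, -0.153, 0.3141]
orientation: [0.567, -0.042, 0.822, 0.031]
wrist_force: [0.2, 0.0, 0.0]
finger_gap: 0.043
grip_force: 81.6
```

>>> {"fn": "nudge_tcp", "kwargs": {
  "ticks": [
    [[0, 0, 0, 0, -0.0125, 0], [0, 0, 0, 0, -0.0225, 0], [0, 0, 0, 0, -0.0225, 0], [0, 0, 0, 0, -0.0225, 0], [0, 0, 0, 0, -0.0225, 0], [0, 0, 0, 0, -0.0225, 0]]
  ]
}}

```text
clock: 19.25
tcp_pos: [0.5427, -0.1646, 0.3311]
orientation: [0.591, -0.046, 0.804, 0.039]
wrist_force: [0.5, 0.4, -0.7]
finger_gap: 0.0429
grip_force: 81.6
```

Run:
```python
from workcell import env, order, read_camera, get_state
import cv2
s=get_state();print(s["joint_pos"].round(3),s["qvel"].round(3))
a=[read_camera(n)["image"] for n in("scene","top")]
cv2.imwrite("pics/s8.png",cv2.resize(cv2.hconcat([a[0][130:330,200:400,::-1],a[1][80:280,200:400,::-1]]),(800,400),interpolation=2))
```

```text
[-0.851 -0.222 -1.028 -0.298  0.91  -0.404] [ 0.002  0.    -0.001 -0.003  0.001  0.002]
```

View pics/s8.png

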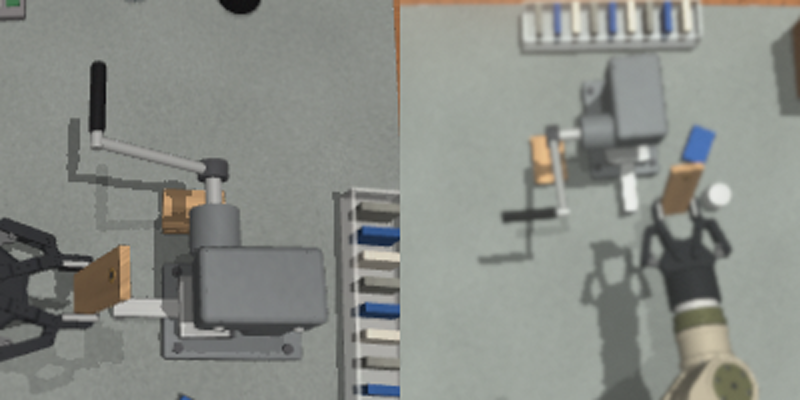

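The plate stands steep in the gripper at left (103,280), clear of the press, and the lever is at rest. Joint 3 sits at its range edge, so I'll back off slightly.

Scaled: 0.03 m / 0.75 = 0.04, 0.02 m / 0.75 = 0.0267, 0.07 rad / 4 = 0.0175.

>>> {"fn": "nudge_tcp", "kwargs": {
  "ticks": [
    [[0, 0, 0.0133, 0, 0.005, 0], [0, 0, 0.0267, 0, 0.0125, 0], [0, 0, 0.04, 0, 0.0175, 0], [0, 0, 0.04, 0, 0.0175, 0], [0, 0, 0.04, 0, 0.0175, 0], [0, 0, 0.04, 0, 0.0175, 0]]
  ]
}}

```text
clock: 20.1
tcp_pos: [0.5712, -0.1616, 0.3223]
orientation: [0.563, -0.047, 0.824, 0.037]
wrist_force: [-0.5, -0.1, -0.8]
finger_gap: 0.0427
grip_force: 81.5
```

Run:
```python
from workcell import env, order, read_camera, get_state
from scipy.spatial.transform import Rotation as R
s=get_state();q=s["orientation"];print(s["joint_pos"].round(3),s["qvel"].round(3));print(R.from_quat([*q[1:],q[0]]).as_matrix().round(2))
```

```text
[-0.771 -0.177 -0.949 -0.215  0.812 -0.415] [-0.003 -0.003  0.002  0.002  0.    -0.001]
[[-0.36 -0.12  0.92]
 [-0.04  0.99  0.11]
 [-0.93  0.01 -0.36]]
```

>>> {"fn": "nudge_tcp", "kwargs": {
  "ticks": [
    [[0, 0, 0, 0, 0, 0], [0, 0, 0, 0, 0, 0], [0, 0, 0, 0, 0, 0], [0, 0, 0, 0, 0, 0]]
  ]
}}

```text
clock: 20.6
tcp_pos: [0.5714, -0.1617, 0.3227]
orientation: [0.563, -0.047, 0.824, 0.037]
wrist_force: [-0.2, 0.0, -0.2]
finger_gap: 0.0434
grip_force: 81.5
```

```bash
python3 -c "
from workcell import env, order, read_camera, get_state
print(order.hand_in())"
```

```text
the job is handed in; nothing more can be done
None
```

I pulled the lever to its lower stop and eased it back to rest, drew the plate out, and handed in at 20.6 s with it held still about 0.32 m above the counter, eyelet end up and about 69° from level; hand-in returned no verdict.

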